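Lay out a cleaned clock train in running order

TASK

Lay the cleaned clock train out for reassembly on the robot's side of the pillared back plate: one straight row parallel to the plate's near long edge, the part centres 6 cm out from that edge and 8 cm apart, the row centred on the plate, and from left to right as the robot sees it the mainspring barrel, the centre wheel, the third wheel and the escape wheel, all lying flat with their arbors up. Put the clear dust cover over the escape wheel, so that it stands flat on the bench around it. Set everything down without dropping it, let go, and leave the red oil jar, the loupe and the white bowl where they are.

Things in the scene. Friction and masses are not known exactly. Their poses are not given: they have to be found in the camera images.
- back_plate: Brass clock plate lying flat, 110 (x) by 160 (y) by 4 mm, with a brass pillar at each corner (13 mm thick, tops 42 mm above the bench, at x +-43, y +-68 mm). Immovable; up to 15 degrees askew. Origin: centre of its underside; x away from the robot, y to the robot's left, so its near long edge is x = -55 mm. (The plate without pillars far out on the right is not it.)
- barrel: Mainspring barrel: brass drum, 50 mm diameter, on a toothed rim of 58 mm, drum top 28 mm above the bench; in the middle a steel boss (16 mm) to 31 mm, a steel arbor of 10 mm diameter from 31 to 47 mm (grip it here from above), its 8.5 mm square end up to 56 mm. Origin: centre of the underside; z up along the arbor; its yaw is free. 0.26 kg.
- centre_wheel: Centre wheel: the largest wheel, bright brass, four spokes, 64 mm diameter, 4 mm thick, lying flat, its arbor upright in the middle: above the bench a brass collet (18 mm diameter) to 10 mm, a thin arbor, a steel pinion of 12 mm diameter from 16 to 36 mm (grip it here from above), a 6 mm arbor to 50 mm. Origin: centre of the underside; z up along the arbor; its yaw is free. 70 g.
- third_wheel: Third wheel: the middle-sized wheel, reddish bronze, solid, 48 mm diameter, 4 mm thick, lying flat, its arbor upright in the middle: above the bench a brass collet (18 mm diameter) to 10 mm, a thin arbor, a steel pinion of 12 mm diameter from 16 to 36 mm (grip it here from above), a 6 mm arbor to 47 mm. Origin: centre of the underside; z up along the arbor; its yaw is free. 50 g.
- escape_wheel: Escape wheel: the smallest wheel, grey steel, 24 slanting teeth, 38 mm diameter, 4 mm thick, lying flat, its arbor upright in the middle: above the bench a brass collet (18 mm diameter) to 10 mm, a thin arbor, a steel pinion of 12 mm diameter from 16 to 36 mm (grip it here from above), a 6 mm arbor to 44 mm. Origin: centre of the underside; z up along the arbor; its yaw is free. 30 g.
- dust_cover: Dust cover: clear upright cylinder, open below, with a black rim round its foot; 69 mm outer, 62 mm inner diameter, 58 mm deep inside, flat top 62 mm above the bench, a black round knob of 20 mm diameter in its middle from 66 to 82 mm (grip it here from above). Stands empty on the bench at the start. Origin: centre of the open underside, at foot level; z up. 90 g.
- oil_jar: Bystander, to be left alone: a small round jar of red oil with a white lid, 44 mm diameter, 58 mm high, standing loose. Origin: centre of the underside.
- loupe: Bystander, to be left alone: a black eye loupe, a cone of 38 mm diameter and 34 mm high, standing loose with its wide end up. Origin: centre of the underside.
- pin_bowl: Bystander, to be left alone: an empty white bowl, 64 mm diameter, 26 mm high, standing loose. Origin: centre of the underside.
Not all that is in view belongs to the job. What is shaped like the dust_cover but blue or pink is not meant. Leave any turquoise look-alike of the barrel alone.

How it is judged (in metres and radians):
At the end, for the whole second after the job is handed in: Parts 60 mm (+-15) out from the plate's near edge, left to right at +120, +40, -40, -120 mm (+-20) along it, neighbours 80 mm (+-15) apart; cover within 13 mm of the escape wheel; all five flat on the bench (5 mm, 0.08 rad), still, released; jar, loupe, bowl within 30 mm of their starts (x of barrel in the frame of back_plate between -0.13 and -0.1 m and y of barrel in the frame of back_plate between 0.1 and 0.14 m and x of centre_wheel in the frame of back_plate between -0.13 and -0.1 m and y of centre_wheel in the frame of back_plate between 0.02 and 0.06 m and x of third_wheel in the frame of back_plate between -0.13 and -0.1 m and y of third_wheel in the frame of back_plate between -0.06 and -0.02 m and x of escape_wheel in the frame of back_plate between -0.13 and -0.1 m and y of escape_wheel in the frame of back_plate between -0.14 and -0.1 m and horizontal distance between barrel and centre_wheel between 0.065 and 0.095 m and horizontal distance between centre_wheel and third_wheel between 0.065 and 0.095 m and horizontal distance between third_wheel and escape_wheel between 0.065 and 0.095 m and horizontal distance between dust_cover and escape_wheel below 0.013 m and height (world z) of each of barrel, centre_wheel, third_wheel, escape_wheel, dust_cover below 0.005 m and angle between each of barrel, centre_wheel, third_wheel, escape_wheel, dust_cover's own z axis and vertical below 0.08 rad and linear speed of each of barrel, centre_wheel, third_wheel, escape_wheel, dust_cover below 0.02 m/s and distance of each of oil_jar, loupe, pin_bowl from where it was at the start of the episode below 0.03 m); the robot touches nothing.
It fails at once if a train part or the dust cover is dropped: it falls freely, held by nothing, faster than 0.45 m/s more than 12 mm above the bench (a drop of about 2 cm or more) ((height (world z) of barrel above 0.012 m and linear speed of barrel above 0.45 m/s and contact force between the fingers and barrel below 0.02 N) or (height (world z) of centre_wheel above 0.012 m and linear speed of centre_wheel above 0.45 m/s and contact force between the fingers and centre_wheel below 0.02 N) or (height (world z) of third_wheel above 0.012 m and linear speed of third_wheel above 0.45 m/s and contact force between the fingers and third_wheel below 0.02 N) or (height (world z) of escape_wheel above 0.012 m and linear speed of escape_wheel above 0.45 m/s and contact force between the fingers and escape_wheel below 0.02 N) or (height (world z) of dust_cover above 0.012 m and linear speed of dust_cover above 0.45 m/s and contact force between the fingers and dust_cover below 0.02 N)).
It fails at once if the jar, the loupe or the bowl is pushed more than 30 mm from its place (distance of any of oil_jar, loupe, pin_bowl from where it was at the start of the episode above 0.03 m).
It also fails if it takes over 128 s, if anything falls off the work surface, if the arm or the gripper's body presses on something with over 40 N, if the wrist force passes 120 N, or if a joint passes its speed limit or range.

ROBOT

A 6-joint arm with a two-finger parallel gripper is mounted at the origin on the work surface. World frame = base frame: x ahead of the robot, y to its left, z up, the work surface at z = 0. Lengths are in mm, angles in degrees, forces in N, time in s.
With the tool pointing down it reaches from about 300 to 850 mm from the base axis. Payload 4.2 kg.
Tool frame: the origin (TCP) lies at the very end of the fingers, on their centre line; the grasp point (between the pads) lies 19 mm behind it; x points along the fingers, z is the direction in which the jaws open and shut, and the axes are right-handed (so a half turn about x gives the same grasp; the last joint's range is limited). The gripper opens to 91 mm and grips with 3 to 60 N. Pads are 32 mm wide; open, the fingers measure 118 mm over their backs; the gripper's body (76 mm by 178 mm) begins 60 mm behind the grasp point.
Start: joints at [-77.006, 18.312, 89.639, -0, 72.044, -1.146], TCP at [140.476, -557.593, 213.976] pointing down, gripper open.
Joint ranges: [-177.97, 177.97], [-48.28, 115.42], [12.27, 149.76], [-77.06, 257.06], [2.81, 150.46], [-146.56, 146.56]. Speed limits (degrees/s): [147.25, 147.25, 180, 180, 180, 180].

INTERFACE

Orientations are given as [roll, pitch, yaw] about the fixed x, y, z axes, in that order (R = Rz(yaw) Ry(pitch) Rx(roll)).
In Python, from workcell import state, grab_frame, camera_info, env, search_frame, place_of gives the robot as it stands.
- The arm moves only by the tool drive_tool, never from a script. Its argument "plan" is a list of rows, each a list of 7 numbers: the turn, a rotation vector about the world's x, y, z in degrees, then the shift along the world's x, y, z in mm, then the finger opening in mm, from 0 to 91.2. In form: [[wx, wy, wz, dx, dy, dz, jaw], ...]. A call has 1 to 10 rows; each row is the pose to reach, as a shift and turn from the pose measured when the call began; what a row does not reach only later rows make up. A row lasts 1/8 s, in which the tool goes at most 62.5 mm and 10.7 degrees, less where a joint would pass 70% of its speed; a pose out of reach is approached as far as the arm can. A call with a gripper value outside its range is refused whole. The fingers move at their own pace and stop on an object; "grip_force" is the grip in N (left out, the last holds). Time passes only in rows, so rows that repeat a pose let the fingers close. It gives the time, the measured TCP pose, the force and the opening at its end, in the units of the state.
- state(): the state, without advancing time (a new reading comes with each control period).
- grab_frame(name): name is "side" or "top"; returns the picture (420x560x3 uint8, red, green, blue); there is no depth.
- camera_info(name): a dict with "intrinsics" (3x3 intrinsics, pixels), "origin" and "orientation" of the camera in the world. Camera axes: x right, y down, z forward; pixel columns grow to the right and rows downward; lengths in mm; the calibration is good to about 2 mm. A picture is of the moment at which its call begins. camera_info takes no time and is no camera call.
- env.job_done(): hands the job in, once; it reports no verdict.
Trained networks look in the newest picture that a camera, given by its name, has taken for a name from the list of things; names that differ only in an ending like _2 or _b are one class to them, and where a whole thing is asked for, a point or a joint stands for the part that bears it (a point fixed in the world has none). Each returns a list of dicts, best first, with "p" (0 to 1); they miss things now and then, are a little off and sometimes report something else, mostly with a low value. They report only what shows in the picture. A call takes as long as a camera call. They do not tell look-alikes from the thing itself.
- search_frame(camera, label): "rect" ([left, top, right, bottom] as shares, 0 to 1, of the picture: columns of its width, rows of its height, round what is visible of it).
- place_of(camera, label): "location" ([column, row] as shares, 0 to 1, of the picture: columns of its width, rows of its height: a listed point, or the origin of a listed thing).
The state is a dict: "time_s": time; "qpos": joint angles; "qvel": joint speeds; "effort": joint torques, N m; "ee_pos": TCP position; "ee_rot": TCP orientation; "force": force on the tool from outside, world axes, zero at the start; "torque": the same for the moment, N m; "gripper_width": finger opening in mm.
Only numpy, scipy, OpenCV 4.12 (cv2) and the standard library are available. Lean on these libraries where they do the work, as an engineer would, in place of code of your own. Each camera call takes 0.05 s, during which the arm holds its last target. There are 200 camera calls.

## Working session

There is one attempt and no reset: what is moved stays moved. The work goes in short steps, Python scripts to look and compute and a tool call to move; the robot and the scene stay as the last step left them, time stands still between calls to the robot, and variables do not carry over. Pictures are saved under pics/ and viewed, about 12 in all and at most 16, crops included, and the job is handed in when it is done.

Besides the shell and the picture viewer there is one more tool, called after "Request:" in YAML: its name, and indented under it one key for each argument. drive_tool: Moves the arm, as the interface text tells. Its arguments: {"type":"object","properties":{"plan":{"type":"array"},"grip_force":{"type":"number"}},"required":["plan"]}

```bash
mkdir -p pics; cat > h.py <<'E'
import numpy as np, cv2
from workcell import state, grab_frame, camera_info, env, search_frame, place_of
from scipy.spatial.transform import Rotation as R
def cam(n):
    c=camera_info(n); K=np.array(c["intrinsics"],float); o=np.array(c["origin"],float); r=np.array(c["orientation"],float)
    if r.shape!=(3,3): r=R.from_euler("xyz",r.ravel(),degrees=True).as_matrix()
    return K,o,r
def ray(n,uv,z=0.):
    K,o,r=cam(n); d=r@np.linalg.solve(K,[uv[0],uv[1],1.]); return (o+d*(z-o[2])/d[2])[:2]
def proj(n,p):
    K,o,r=cam(n); q=K@(r.T@(np.array(p,float)-o)); return q[:2]/q[2]
def snap(n,f):
    im=grab_frame(n); cv2.imwrite(f"pics/{f}.png",im[:,:,::-1]); return im
E
python3 - <<'E'
from h import *
for n in("top","side"):
    snap(n,n+"0"); print(n,camera_info(n))
    for l in "back_plate barrel centre_wheel third_wheel escape_wheel dust_cover oil_jar loupe pin_bowl".split():
        for d in place_of(n,l):
            uv=np.array(d["location"])*[560,420]; print(l,round(d["p"],2),uv.round(1),ray(n,uv).round(1))
print(state())
E
```

```text
top {'intrinsics': array([[482.06334982,   0.        , 289.81641188],
       [  0.        , 482.06334982, 211.02792845],
       [  0.        ,   0.        ,   1.        ]]), 'origin': array([ 452.89350917,   18.26988859, 1372.02792054]), 'orientation': array([-175.78397941,   -0.80295586,  -90.1295289 ])}
back_plate 0.95 [286.9 177.3] [651.1   7. ]
barrel 0.85 [368.9 226.8] [ 508.6 -226.7]
barrel 0.84 [407.  209.1] [ 559.1 -337. ]
barrel 0.61 [441.2 202.2] [ 578.9 -435.9]
barrel 0.18 [418.2 256.6] [ 423.5 -366.2]
centre_wheel 0.77 [164.4 257.5] [422.8 353.2]
third_wheel 0.54 [197.  261.1] [412.5 261.3]
escape_wheel 0.58 [195.3 177.9] [649.3 268.9]
dust_cover 0.93 [156.9 173.6] [661.8 378.6]
dust_cover 0.86 [130.1 214.6] [544.3 452.4]
dust_cover 0.65 [176.1 213.7] [546.8 322.2]
oil_jar 0.57 [394.  187.9] [ 620.2 -300.7]
loupe 0.43 [373.7 262.8] [ 406.4 -239. ]
pin_bowl 0.84 [419.4 258.6] [ 417.9 -369.4]
side {'intrinsics': array([[401.52670447,   0.        , 278.38681996],
       [  0.        , 401.52670447, 209.97612338],
       [  0.        ,   0.        ,   1.        ]]), 'origin':
[... 545 characters left out ...]
8.9 -246. ]
pin_bowl 0.65 [318.9 117.4] [ 423.1 -365.5]
{'time_s': 1.0, 'qpos': array([-7.70057678e+01,  1.83108067e+01,  8.96395440e+01, -1.55283254e-03,
        7.20434711e+01, -1.14525311e+00]), 'qvel': array([ 0.0977805 , -0.04299901, -0.04337989, -0.02222755, -0.0342375 ,
       -0.0500915 ]), 'effort': array([ 6.60040168e-04, -4.12357020e+01, -2.32232076e+01,  7.26663717e-02,
        3.74750735e-02, -1.14194989e-05]), 'ee_pos': array([ 140.46472289, -557.59306694,  213.98320322]), 'ee_rot': array([-14.59259159,  89.99364766, -90.4526276 ]), 'force': array([-0.43435796, -0.53616572, -0.83596108]), 'torque': array([0.00992559, 0.02955018, 0.0421736 ]), 'gripper_width': 91.14172525809325}
```

```bash
python3 - <<'E'
import cv2
t=cv2.imread("pics/top0.png"); s=cv2.imread("pics/side0.png")
cv2.imwrite("pics/a.png",cv2.resize(t[135:305,90:480],None,fx=2.05,fy=2.05,interpolation=cv2.INTER_CUBIC))
cv2.imwrite("pics/b.png",cv2.resize(s,None,fx=1.42,fy=1.42,interpolation=cv2.INTER_CUBIC))
E
```

```text
(no output)
```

View pics/a.png

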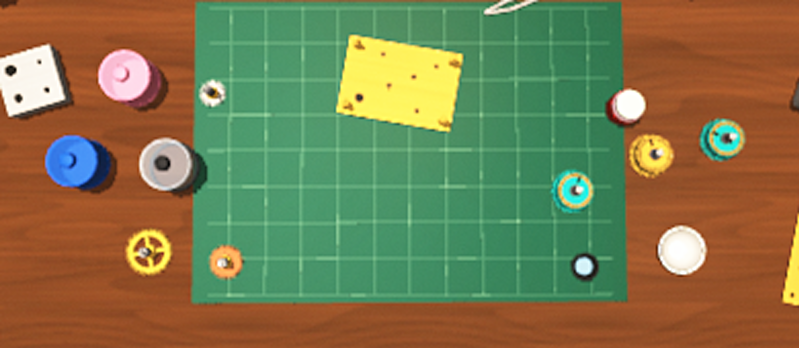

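View pics/b.png

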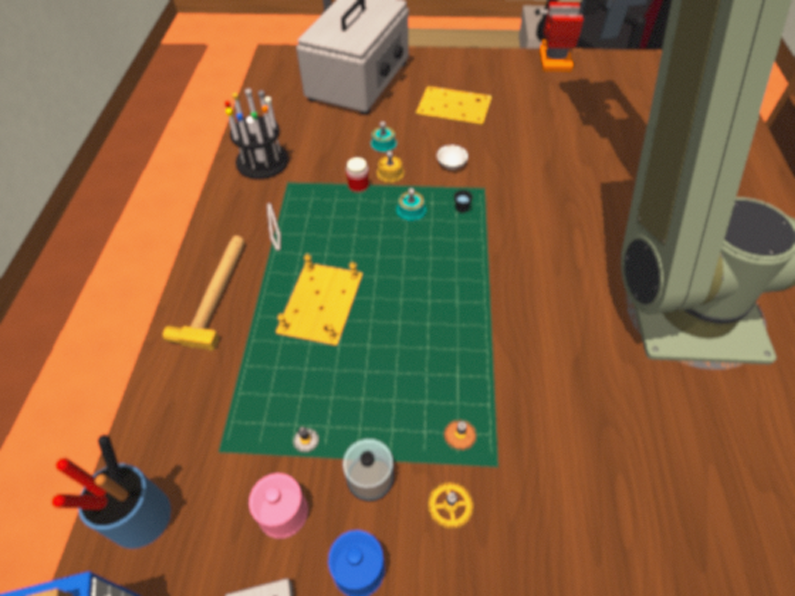

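The top view shows the plate turned about -9°. The genuine brass barrel is at crop (652,155), between two turquoise look-alikes. The clear cover is at (168,165), and the escape, third and centre wheels are on the left at (212,92), (227,262) and (148,252). The side view agrees.

```bash
cat > plan.py <<'E'
from h import *
def plate():
    out=[]
    for n in("top","side"):
        im=cv2.imread(f"pics/{n}0.png"); hsv=cv2.cvtColor(im,cv2.COLOR_BGR2HSV)
        m=cv2.inRange(hsv,(18,110,120),(38,255,255))
        c=proj(n,(653,10,4)).astype(int); k,lab=cv2.connectedComponents(m); m=(lab==lab[c[1],c[0]]).astype(np.uint8)
        m=cv2.morphologyEx(m,cv2.MORPH_OPEN,np.ones((5,5)))
        cnt=max(cv2.findContours(m,0,1)[0],key=len)[:,0]
        w=np.array([ray(n,p,4) for p in cnt],np.float32)
        out.append((n,cv2.minAreaRect(w),cv2.boxPoints(cv2.minAreaRect(w)).round(1).tolist()))
    return out
if __name__=="__main__":
    for o in plate(): print(o)
    s=state(); print(R.from_euler("xyz",s["ee_rot"],degrees=True).as_matrix().round(3))
E
python3 plan.py
```

```text
('top', ((656.745361328125, 13.410575866699219), (162.38037109375, 112.5682144165039), 80.03895568847656), [[587.2999877929688, -56.79999923706055], [698.0999755859375, -76.30000305175781], [726.2000122070312, 83.5999984741211], [615.4000244140625, 103.0999984741211]])
('side', ((661.7825317382812, 3.403656005859375), (184.44891357421875, 120.78195190429688), 79.76225280761719), [[586.0, -76.5999984741211], [704.7999877929688, -98.0999984741211], [737.5999755859375, 83.4000015258789], [618.7000122070312, 104.9000015258789]])
[[-0.     0.97   0.244]
 [-0.     0.244 -0.97 ]
 [-1.    -0.     0.   ]]
```

Request:
drive_tool:
  plan:
    - [0,0,9,47,25,-6,91]
    - [0,0,18,94,50,-14,80]
    - [0,0,27,141,75,-22,60]
    - [0,0,36,188,100,-30,40]
    - [0,0,45,235,125,-40,36]
    - [0,0,54,282,150,-50,36]
    - [0,0,63,329,175,-60,36]
    - [0,0,72,376,200,-70,36]
    - [0,0,76,417,223,-74,36]
    - [0,0,76,417,223,-74,36]
  grip_force: 25

```text
time_s: 2.25
ee_pos: [559.9, -332.5, 139.1]
ee_rot: [85.1, 90.0, 85.5]
force: [-0.3, 0.2, 0.6]
gripper_width: 36.1
```

```bash
python3 - <<'E'
from h import *
P={"b":(558,-334,56),"c":(424,355,50),"t":(411,257,47),"e":(649,269,44),"d":(547,322,82)}
rows=[]
for n in("top","side"):
    im=cv2.imread(f"pics/{n}0.png"); r=[]
    for k,(x,y,h) in P.items():
        u=proj(n,(x,y,0)); c=(u).astype(int); f=6
        y0,x0=max(0,min(c[1]-16,420-26)),c[0]-13
        cr=cv2.resize(im[y0:y0+26,x0:x0+26],None,fx=f,fy=f,interpolation=cv2.INTER_CUBIC)
        S=lambda p:tuple(((proj(n,p)-[x0,y0]+.5)*f).astype(int).tolist())
        cv2.line(cr,S((x,y,0)),S((x,y,h)),(255,0,255),1)
        rad={"b":29,"c":32,"t":24,"e":19,"d":34.5}[k]
        cv2.polylines(cr,[np.array([S((x+rad*np.cos(a),y+rad*np.sin(a),0)) for a in np.linspace(0,6.3,40)])],True,(255,0,255),1)
        r.append(cr)
    rows.append(np.hstack(r))
cv2.imwrite("pics/c.png",np.vstack(rows))
E
```

```text
(no output)
```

View pics/c.png

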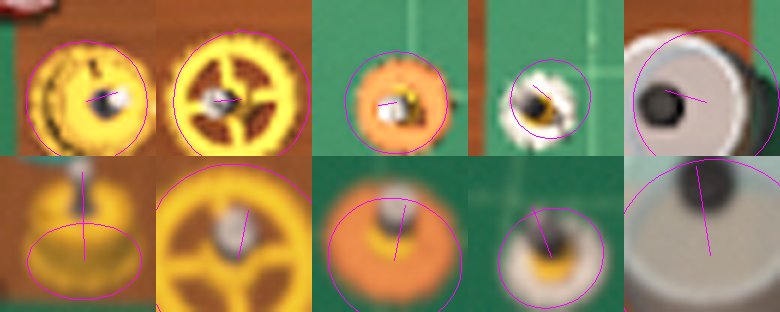

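The overlay confirms the positions to a few mm, apart from the cover (about 542,326) and the escape wheel (about 647,272). The barrel line lies on its arbor, so I'll descend.

Request:
drive_tool:
  plan:
    - [0,0,0,-2,-1,-40,36]
    - [0,0,0,-2,-1,-75,36]
    - [0,0,0,-2,-1,-95,36]
    - [0,0,0,-2,-1,-105,36]
    - [0,0,0,-2,-1,-105,36]
    - [0,0,0,-2,-1,-105,5]
    - [0,0,0,-2,-1,-105,5]
    - [0,0,0,-2,-1,-105,5]
    - [0,0,0,-2,-1,-105,5]
    - [0,0,0,-2,-1,-105,5]

```text
time_s: 3.5
ee_pos: [557.4, -333.6, 34.5]
ee_rot: [137.1, 89.9, 137.5]
force: [-3.5, 0.4, 4.0]
gripper_width: 9.0
```

Request:
drive_tool:
  plan:
    - [0,0,0,0,0,0,5]
    - [0,0,0,0,0,0,5]
    - [0,0,0,0,0,5,5]
    - [0,0,0,0,0,15,5]
    - [0,0,0,0,0,30,5]
    - [0,0,0,0,0,45,5]
    - [0,0,0,0,0,60,5]
    - [0,0,0,0,0,75,5]
    - [0,0,0,0,0,90,5]
    - [0,0,0,0,0,90,5]
  grip_force: 35

```text
time_s: 4.75
ee_pos: [558.3, -334.1, 126.3]
ee_rot: [-27.9, 89.9, -27.6]
force: [0.5, -1.2, -4.0]
gripper_width: 8.4
```

```bash
python3 - <<'E'
from h import *
a=snap("side","s1")
cv2.imwrite("pics/s1c.png",cv2.resize(a[70:230,180:400],None,fx=2.5,fy=2.5)[:,:,::-1])
E
```

```text
(no output)
```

View pics/s1c.png

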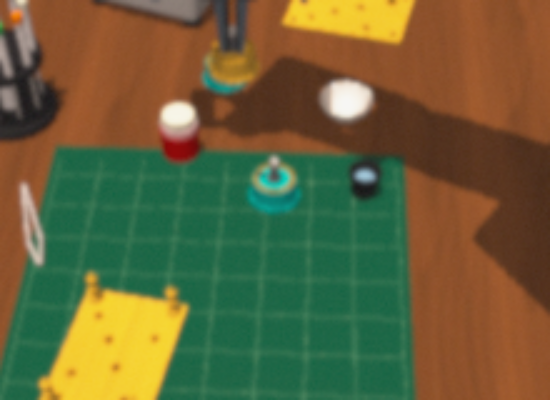

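The barrel is held flat below the fingers. I'll carry it to its place.

Request:
drive_tool:
  plan:
    - [0,0,0,0,25,0,5]
    - [0,0,0,0,75,0,5]
    - [0,0,0,0,130,0,5]
    - [0,0,0,0,190,0,5]
    - [0,0,0,0,250,0,5]
    - [0,0,0,0,310,0,5]
    - [0,0,0,5,370,0,5]
    - [0,0,0,5,425,0,5]
    - [0,0,0,5,465,0,5]
    - [0,0,0,5,484,0,5]

```text
time_s: 6.05
ee_pos: [561.2, 152.9, 124.4]
ee_rot: [178.9, 89.9, 179.5]
force: [-1.0, -0.1, -2.8]
gripper_width: 8.6
```

Request:
drive_tool:
  plan:
    - [0,0,0,0,0,0,5]
    - [0,0,0,0,0,0,5]

```text
time_s: 6.3
ee_pos: [560.7, 151.9, 124.1]
ee_rot: [-161.7, 89.8, -161.2]
force: [-0.7, 0.2, -3.6]
gripper_width: 8.8
```

Request:
drive_tool:
  plan:
    - [0,0,0,3,-2,-25,5]
    - [0,0,0,3,-2,-50,5]
    - [0,0,0,3,-2,-70,5]
    - [0,0,0,3,-2,-80,5]
    - [0,0,0,3,-2,-85,5]
    - [0,0,0,3,-2,-87,5]
    - [0,0,0,3,-2,-88,5]
    - [0,0,0,3,-2,-89,5]
    - [0,0,0,3,-2,-89,5]

```text
time_s: 7.42
ee_pos: [563.8, 150.0, 35.3]
ee_rot: [-158.5, 89.9, -158.0]
force: [0.6, 0.4, -2.7]
gripper_width: 8.6
```

Request:
drive_tool:
  plan:
    - [0,0,0,0,0,-1,5]
    - [0,0,0,0,0,-1.5,5]
    - [0,0,0,0,0,-2,5]
    - [0,0,0,0,0,-2,5]

```text
time_s: 7.92
ee_pos: [563.8, 150.1, 34.4]
ee_rot: [-158.2, 89.9, -157.6]
force: [-2.9, -1.8, 5.5]
gripper_width: 8.7
```

Request:
drive_tool:
  plan:
    - [0,0,0,0,0,0,20]
    - [0,0,0,0,0,0,36]
    - [0,0,0,0,0,0,36]
    - [0,0,0,0,0,0,36]
    - [0,0,0,0,0,30,36]
    - [0,0,0,0,0,70,36]
    - [0,0,0,-46,68,90,36]
    - [0,0,0,-92,136,90,36]
    - [0,0,0,-138,204,90,36]
    - [0,0,0,-139,205,90,36]

```text
time_s: 9.18
ee_pos: [423.7, 356.6, 124.7]
ee_rot: [-169.4, 89.9, -168.9]
force: [-0.3, 0.5, 0.1]
gripper_width: 36.1
```

Request:
drive_tool:
  plan:
    - [0,0,0,0,0,0,36]
    - [0,0,0,0,0,0,36]

```text
time_s: 9.43
ee_pos: [423.7, 356.4, 124.5]
ee_rot: [-138.8, 89.9, -138.2]
force: [0.4, -0.5, -0.7]
gripper_width: 36.2
```

Now down to z 15, grip and lift the centre wheel.

Request:
drive_tool:
  plan:
    - [0,0,0,0,-1,-40,36]
    - [0,0,0,0,-1,-80,36]
    - [0,0,0,0,-1,-100,36]
    - [0,0,0,0,-1,-109,36]
    - [0,0,0,0,-1,-109,36]
    - [0,0,0,0,-1,-109,7]
    - [0,0,0,0,-1,-109,7]
    - [0,0,0,0,-1,-109,7]
    - [0,0,0,0,-1,-109,7]
    - [0,0,0,0,-1,-109,7]
  grip_force: 20

```text
time_s: 10.68
ee_pos: [424.2, 355.8, 16.3]
ee_rot: [7.3, 90.0, 7.9]
force: [0.7, -1.4, 6.5]
gripper_width: 11.4
```

Request:
drive_tool:
  plan:
    - [0,0,0,0,0,0,7]
    - [0,0,0,0,0,0,7]
    - [0,0,0,0,0,5,7]
    - [0,0,0,0,0,15,7]
    - [0,0,0,0,0,30,7]
    - [0,0,0,0,0,50,7]
    - [0,0,0,0,0,70,7]
    - [0,0,0,0,0,90,7]
    - [0,0,0,0,0,90,7]

```text
time_s: 11.8
ee_pos: [425.2, 356.6, 108.6]
ee_rot: [36.5, 89.7, 37.1]
force: [0.6, -0.5, -0.0]
gripper_width: 10.8
```

Request:
drive_tool:
  plan:
    - [0,0,0,10,-25,10,7]
    - [0,0,0,30,-70,15,7]
    - [0,0,0,52,-120,15,7]
    - [0,0,0,75,-170,15,7]
    - [0,0,0,97,-220,15,7]
    - [0,0,0,115,-262,15,7]
    - [0,0,0,125,-285,15,7]
    - [0,0,0,125,-285,15,7]
    - [0,0,0,125,-285,15,7]

```text
time_s: 12.92
ee_pos: [549.6, 72.2, 123.1]
ee_rot: [51.1, 89.7, 51.7]
force: [-0.7, -0.1, -0.2]
gripper_width: 10.9
```

```bash
python3 - <<'E'
from h import *
a=snap("side","s2")
print(state()["ee_pos"])
cv2.imwrite("pics/s2c.png",cv2.resize(a[130:380,160:400],None,fx=2,fy=2)[:,:,::-1])
E
```

```text
[549.52661423  72.51885447 123.27619112]
```

View pics/s2c.png

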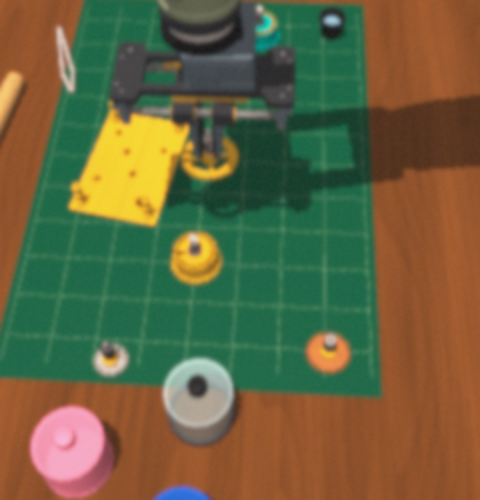

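The wheel is held level and the barrel stands on its spot. I'll lower the wheel.

Request:
drive_tool:
  plan:
    - [0,0,0,0,-1,-35,7]
    - [0,0,0,0,-1,-65,7]
    - [0,0,0,0,-1,-90,7]
    - [0,0,0,0,-1,-99,7]
    - [0,0,0,0,-1,-103,7]
    - [0,0,0,0,-1,-105,7]
    - [0,0,0,0,-1,-106,7]
    - [0,0,0,0,-1,-107,7]
    - [0,0,0,0,-1,-107,7]

```text
time_s: 14.1
ee_pos: [549.7, 71.5, 16.5]
ee_rot: [44.6, 89.7, 45.2]
force: [-0.1, 0.3, -0.4]
gripper_width: 11.2
```

Request:
drive_tool:
  plan:
    - [0,0,0,0,0,-0.5,7]
    - [0,0,0,0,0,-0.5,7]

```text
time_s: 14.35
ee_pos: [549.8, 71.5, 16.3]
ee_rot: [42.9, 89.7, 43.5]
force: [-1.9, 0.5, 2.8]
gripper_width: 11.3
```

Request:
drive_tool:
  plan:
    - [0,0,0,0,0,-0.5,20]
    - [0,0,0,0,0,-0.5,36]
    - [0,0,0,0,0,0,36]
    - [0,0,0,0,0,0,36]
    - [0,0,0,0,0,40,36]
    - [0,0,0,0,0,80,36]
    - [0,0,0,-40,50,105,36]
    - [0,0,0,-75,95,105,36]
    - [0,0,0,-110,140,105,36]
    - [0,0,0,-139,183,105,36]

```text
time_s: 15.6
ee_pos: [409.3, 255.7, 121.6]
ee_rot: [42.7, 89.7, 43.3]
force: [-0.7, 0.5, 0.9]
gripper_width: 35.9
```

Request:
drive_tool:
  plan:
    - [0,0,0,0,0,0,36]
    - [0,0,0,0,0,0,36]

```text
time_s: 15.85
ee_pos: [409.5, 255.6, 121.7]
ee_rot: [37.1, 89.7, 37.7]
force: [-0.1, -0.2, 0.8]
gripper_width: 36.1
```

Request:
drive_tool:
  plan:
    - [0,0,0,1,0,-40,36]
    - [0,0,0,1,0,-75,36]
    - [0,0,0,1,0,-97,36]
    - [0,0,0,1,0,-106,36]
    - [0,0,0,1,0,-106,36]
    - [0,0,0,1,0,-106,7]
    - [0,0,0,1,0,-106,7]
    - [0,0,0,1,0,-106,7]
    - [0,0,0,1,0,-106,7]
    - [0,0,0,1,0,-106,7]

```text
time_s: 17.1
ee_pos: [410.9, 255.9, 16.3]
ee_rot: [35.1, 89.6, 35.7]
force: [0.1, -0.4, 5.3]
gripper_width: 11.1
```

Request:
drive_tool:
  plan:
    - [0,0,0,0,0,0,7]
    - [0,0,0,0,0,0,7]
    - [0,0,0,0,0,5,7]
    - [0,0,0,0,0,15,7]
    - [0,0,0,0,0,30,7]
    - [0,0,0,0,0,50,7]
    - [0,0,0,0,0,70,7]
    - [0,0,0,0,0,95,7]
    - [0,0,0,0,0,105,7]
    - [0,0,0,0,0,105,7]

```text
time_s: 18.35
ee_pos: [411.1, 256.0, 121.8]
ee_rot: [34.4, 89.5, 35.1]
force: [-0.4, -0.0, -0.9]
gripper_width: 11.5
```

Request:
drive_tool:
  plan:
    - [0,0,0,10,-20,0,7]
    - [0,0,0,30,-65,0,7]
    - [0,0,0,53,-112,0,7]
    - [0,0,0,77,-162,0,7]
    - [0,0,0,98,-206,0,7]
    - [0,0,0,116,-244,0,7]
    - [0,0,0,125,-263,0,7]
    - [0,0,0,125,-263,0,7]
    - [0,0,0,125,-263,0,7]

```text
time_s: 19.48
ee_pos: [535.2, -5.9, 121.3]
ee_rot: [45.8, 89.6, 46.6]
force: [0.1, 0.0, -0.4]
gripper_width: 11.0
```

Request:
drive_tool:
  plan:
    - [0,0,0,0,0,-35,7]
    - [0,0,0,0,0,-65,7]
    - [0,0,0,0,0,-88,7]
    - [0,0,0,0,0,-97,7]
    - [0,0,0,0,0,-101,7]
    - [0,0,0,0,0,-103,7]
    - [0,0,0,0,0,-104,7]
    - [0,0,0,0,0,-104,7]

```text
time_s: 20.48
ee_pos: [535.5, -6.0, 17.7]
ee_rot: [41.5, 89.5, 42.2]
force: [0.1, -0.7, -0.5]
gripper_width: 11.3
```

Request:
drive_tool:
  plan:
    - [0,0,0,0,-1,-1,7]
    - [0,0,0,0,-1,-1.5,7]
    - [0,0,0,0,-1,-2,7]
    - [0,0,0,0,-1,-2,7]

```text
time_s: 20.98
ee_pos: [535.7, -7.1, 16.2]
ee_rot: [38.2, 89.5, 38.9]
force: [-1.1, -0.5, 5.4]
gripper_width: 11.4
```

Request:
drive_tool:
  plan:
    - [0,0,0,0,0,0,20]
    - [0,0,0,0,0,0,36]
    - [0,0,0,0,0,0,36]
    - [0,0,0,0,0,0,36]
    - [0,0,0,0,0,40,36]
    - [0,0,0,0,0,80,36]
    - [0,0,0,15,40,105,36]
    - [0,0,0,37,93,105,36]
    - [0,0,0,59,146,105,36]
    - [0,0,0,80,200,105,36]

```text
time_s: 22.22
ee_pos: [616.3, 194.5, 121.3]
ee_rot: [35.8, 89.5, 36.5]
force: [1.1, 0.5, -0.1]
gripper_width: 36.0
```

Request:
drive_tool:
  plan:
    - [0,0,0,20,50,0,36]
    - [0,0,0,30,78,0,36]
    - [0,0,0,30,78,0,36]
    - [0,0,0,30,78,0,36]

```text
time_s: 22.72
ee_pos: [645.7, 271.6, 120.9]
ee_rot: [34.8, 89.6, 35.5]
force: [0.7, -0.5, 0.4]
gripper_width: 35.8
```

```bash
python3 - <<'E'
from h import *
a=snap("side","s3"); print(state()["ee_pos"],state()["ee_rot"])
for l in("escape_wheel","dust_cover"):
  for d in place_of("side",l):
    uv=np.array(d["location"])*[560,420]; print(l,round(d["p"],2),uv.round(1),ray("side",uv).round(1))
cv2.imwrite("pics/s3c.png",cv2.resize(a[150:400,160:400],None,fx=2,fy=2)[:,:,::-1])
E
```

```text
[645.8010337  271.24087741 121.14666268] [35.25489831 89.5663384  35.91961614]
escape_wheel 0.65 [213.9 311.7] [648.8 276.4]
dust_cover 0.87 [262.2 333.6] [540.5 318.5]
dust_cover 0.79 [200.7 356.8] [660.6 372.7]
dust_cover 0.74 [249.3 398.5] [554.3 444.5]
```

View pics/s3c.png

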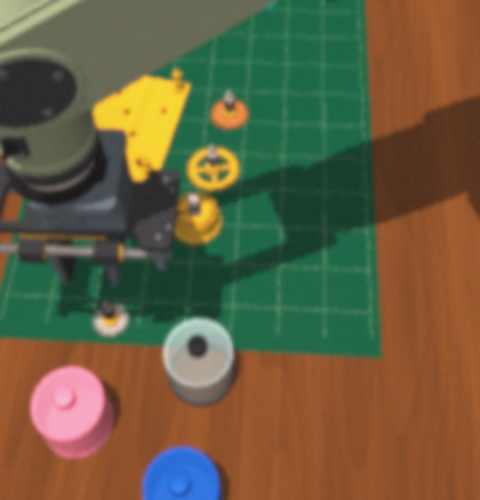

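The three parts stand in their row. The escape wheel is right below the gripper, so I'll go down with a small correction.

Request:
drive_tool:
  plan:
    - [0,0,0,1,2,-40,36]
    - [0,0,0,1,2,-75,36]
    - [0,0,0,1,2,-96,36]
    - [0,0,0,1,2,-105,36]
    - [0,0,0,1,2,-105,36]
    - [0,0,0,1,2,-105,7]
    - [0,0,0,1,2,-105,7]
    - [0,0,0,1,2,-105,7]
    - [0,0,0,1,2,-105,7]
    - [0,0,0,1,2,-105,7]

```text
time_s: 24.12
ee_pos: [647.3, 273.3, 17.4]
ee_rot: [34.0, 89.5, 34.7]
force: [-0.5, 0.6, 4.8]
gripper_width: 11.4
```

Request:
drive_tool:
  plan:
    - [0,0,0,0,0,0,7]
    - [0,0,0,0,0,0,7]
    - [0,0,0,0,0,5,7]
    - [0,0,0,0,0,15,7]
    - [0,0,0,0,0,30,7]
    - [0,0,0,0,0,50,7]
    - [0,0,0,0,0,70,7]
    - [0,0,0,0,0,95,7]
    - [0,0,0,0,0,105,7]
    - [0,0,0,0,0,105,7]

```text
time_s: 25.38
ee_pos: [647.7, 273.5, 123.5]
ee_rot: [31.6, 89.4, 32.2]
force: [-0.6, -0.3, -1.0]
gripper_width: 11.2
```

Request:
drive_tool:
  plan:
    - [0,0,0,-8,-22,0,7]
    - [0,0,0,-25,-70,0,7]
    - [0,0,0,-44,-124,0,7]
    - [0,0,0,-64,-180,0,7]
    - [0,0,0,-84,-238,0,7]
    - [0,0,0,-103,-294,0,7]
    - [0,0,0,-118,-338,0,7]
    - [0,0,0,-126,-360,0,7]
    - [0,0,0,-126,-360,0,7]
    - [0,0,0,-126,-360,0,7]

```text
time_s: 26.62
ee_pos: [521.6, -85.9, 123.0]
ee_rot: [36.7, 89.4, 37.4]
force: [0.0, -0.3, -0.7]
gripper_width: 11.4
```

Request:
drive_tool:
  plan:
    - [0,0,0,0,0,-35,7]
    - [0,0,0,0,0,-65,7]
    - [0,0,0,0,0,-88,7]
    - [0,0,0,0,0,-97,7]
    - [0,0,0,0,0,-101,7]
    - [0,0,0,0,0,-103,7]
    - [0,0,0,0,0,-104,7]
    - [0,0,0,0,0,-104,7]

```text
time_s: 27.62
ee_pos: [521.9, -86.0, 19.4]
ee_rot: [33.3, 89.3, 33.9]
force: [0.9, -0.2, -0.7]
gripper_width: 11.3
```

Request:
drive_tool:
  plan:
    - [0,0,0,0,0,-1,7]
    - [0,0,0,0,0,-2,7]
    - [0,0,0,0,0,-2.5,7]
    - [0,0,0,0,0,-2.5,7]

```text
time_s: 28.12
ee_pos: [522.2, -86.1, 17.3]
ee_rot: [31.0, 89.3, 31.6]
force: [-1.0, -0.3, 3.8]
gripper_width: 11.1
```

Request:
drive_tool:
  plan:
    - [0,0,0,0,0,0,20]
    - [0,0,0,0,0,0,40]
    - [0,0,0,0,0,0,44]
    - [0,0,0,0,0,0,44]
    - [0,0,0,0,0,40,44]
    - [0,0,0,0,0,90,44]
    - [0,0,0,3,40,125,44]
    - [0,0,0,6,95,125,44]
    - [0,0,0,9,150,125,44]
    - [0,0,0,12,205,125,44]

```text
time_s: 29.38
ee_pos: [534.1, 120.6, 142.5]
ee_rot: [29.8, 89.3, 30.4]
force: [0.6, -1.0, 0.0]
gripper_width: 43.9
```

Request:
drive_tool:
  plan:
    - [0,0,0,3,55,0,44]
    - [0,0,0,5,110,0,44]
    - [0,0,0,6,165,0,44]
    - [0,0,0,7,200,0,44]
    - [0,0,0,7,205,0,44]
    - [0,0,0,7,205,0,44]

```text
time_s: 30.12
ee_pos: [540.8, 325.0, 142.1]
ee_rot: [26.8, 89.3, 27.5]
force: [0.6, 0.2, 0.2]
gripper_width: 44.0
```

```bash
python3 - <<'E'
from h import *
a=snap("side","s4"); b=snap("top","t4"); p=state()["ee_pos"]; print(p,state()["ee_rot"])
for n in("top","side"):
 for l in("barrel","centre_wheel","third_wheel","escape_wheel","back_plate"):
  for d in place_of(n,l):
    uv=np.array(d["location"])*[560,420]; print(n,l,round(d["p"],2),uv.round(1),ray(n,uv).round(1))
A=cv2.resize(a[150:400,160:400],None,fx=2,fy=2)
cv2.imwrite("pics/s4c.png",A[:,:,::-1])
E
```

```text
[541.06508316 324.14464865 142.43710511] [27.48727087 89.32612657 28.04107133]
top barrel 0.79 [237.7 207.4] [564.6 147.4]
top barrel 0.65 [442.  202.6] [ 577.7 -438.2]
top barrel 0.62 [368.4 227.5] [ 506.6 -225.4]
top centre_wheel 0.7 [264.2 211.9] [551.6  71.9]
top third_wheel 0.52 [289.3 218.9] [5.315e+02 3.000e-01]
top escape_wheel 0.6 [237.3 207.7] [563.7 148.5]
top escape_wheel 0.56 [319.2 220.5] [526.8 -85. ]
top escape_wheel 0.3 [290.8 218.8] [531.7  -4. ]
top back_plate 0.57 [288.4 177. ] [651.9   2.7]
side barrel 0.53 [267.6  98.7] [ 588.3 -449.4]
side barrel 0.44 [288.  149.7] [ 511.8 -221.5]
side back_plate 0.69 [223.1 216.6] [665.2  23.8]
```

View pics/s4c.png

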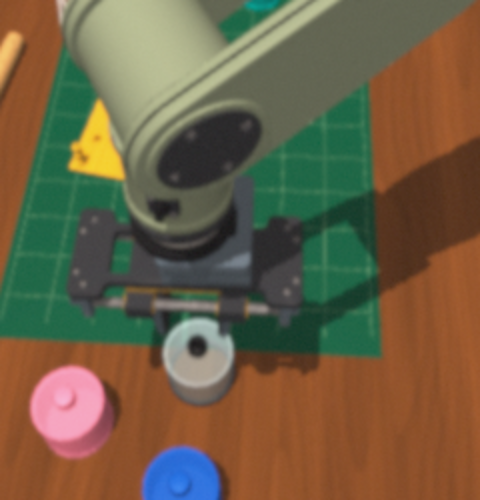

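The placed wheels are measured on their spots, and the jaws straddle the knob at crop (198,346). I'll grip it.

Request:
drive_tool:
  plan:
    - [0,0,0,0,1,-25,44]
    - [0,0,0,0,1,-50,44]
    - [0,0,0,0,1,-65,44]
    - [0,0,0,0,1,-73,44]
    - [0,0,0,0,1,-73,44]
    - [0,0,0,0,1,-73,14]
    - [0,0,0,0,1,-73,14]
    - [0,0,0,0,1,-73,14]
    - [0,0,0,0,1,-73,14]
    - [0,0,0,0,1,-73,14]

```text
time_s: 31.98
ee_pos: [541.7, 326.6, 70.1]
ee_rot: [29.1, 89.2, 29.7]
force: [1.4, -0.0, 3.1]
gripper_width: 19.3
```

Request:
drive_tool:
  plan:
    - [0,0,0,0,0,0,14]
    - [0,0,0,0,0,0,14]
    - [0,0,0,0,0,5,14]
    - [0,0,0,0,0,15,14]
    - [0,0,0,0,0,30,14]
    - [0,0,0,0,0,50,14]
    - [0,0,0,0,0,70,14]
    - [0,0,0,0,0,95,14]
    - [0,0,0,0,0,115,14]
    - [0,0,0,0,0,115,14]

```text
time_s: 33.22
ee_pos: [542.7, 327.2, 187.8]
ee_rot: [29.3, 88.9, 29.9]
force: [0.6, 0.3, -1.7]
gripper_width: 19.1
```

```bash
python3 - <<'E'
from h import *
a=snap("side","s5"); b=snap("top","t5")
for n in("top","side"):
 for l in("escape_wheel","third_wheel"):
  for d in place_of(n,l):
    uv=np.array(d["location"])*[560,420]; print(n,l,round(d["p"],2),uv.round(1),ray(n,uv).round(1))
cv2.imwrite("pics/s5c.png",cv2.resize(a[100:350,160:400],None,fx=2,fy=2)[:,:,::-1])
E
```

```text
top escape_wheel 0.45 [288.5 178.8] [646.7   2.3]
top escape_wheel 0.43 [320.1 220.2] [527.6 -87.5]
top escape_wheel 0.35 [292.3 215.9] [540.1  -8.3]
top third_wheel 0.75 [291.2 218.5] [532.7  -5.1]
```

View pics/s5c.png

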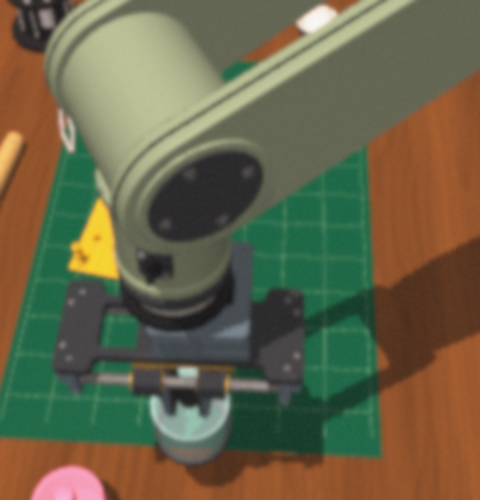

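Request:
drive_tool:
  plan:
    - [0,0,0,-1,-20,0,14]
    - [0,0,0,-3,-65,0,14]
    - [0,0,0,-6,-118,0,14]
    - [0,0,0,-9,-175,0,14]
    - [0,0,0,-12,-235,0,14]
    - [0,0,0,-15,-295,0,14]
    - [0,0,0,-18,-350,0,14]
    - [0,0,0,-20,-393,0,14]
    - [0,0,0,-20,-413,0,14]
    - [0,0,0,-20,-413,0,14]

```text
time_s: 34.78
ee_pos: [520.2, -88.5, 183.8]
ee_rot: [30.5, 89.4, 31.0]
force: [-0.5, 0.6, -1.8]
gripper_width: 19.1
```

Request:
drive_tool:
  plan:
    - [0,0,0,0,0,-20,14]
    - [0,0,0,0,0,-40,14]
    - [0,0,0,0,0,-50,14]
    - [0,0,0,0,0,-50,14]

```text
time_s: 35.28
ee_pos: [519.7, -87.9, 133.3]
ee_rot: [36.8, 89.4, 37.2]
force: [0.7, -0.4, -0.7]
gripper_width: 19.0
```

```bash
python3 - <<'E'
from h import *
a=snap("side","s6"); p=state()["ee_pos"]; m=R.from_euler("xyz",state()["ee_rot"],degrees=True).as_matrix()
print(p,m.round(3)); print("fix rotvec",np.degrees(np.cross(m[:,0],[0,0,-1])).round(2))
for l in("escape_wheel","third_wheel","dust_cover"):
  for d in place_of("side",l):
    uv=np.array(d["location"])*[560,420]; print(l,round(d["p"],2),uv.round(1),ray("side",uv).round(1),ray("side",uv,p[2]-69).round(1))
b=snap("top","t6")
cv2.imwrite("pics/s6c.png",np.hstack([cv2.resize(x,(400,400),interpolation=cv2.INTER_CUBIC) for x in(a[120:270,190:340],b[160:270,250:360])])[:,:,::-1])
E
```

```text
[520.31295126 -88.09145991 134.02505452] [[ 0.01  -0.008  1.   ]
 [ 0.006  1.     0.008]
 [-1.     0.006  0.01 ]]
fix rotvec [-0.34  0.56  0.  ]
escape_wheel 0.68 [281.7 186.2] [522.4 -83.7] [518.7 -29.1]
third_wheel 0.53 [276.4 208.3] [531.7  -9. ] [527.3  39.7]
dust_cover 0.96 [286.3 167.5] [ 513.4 -151.9] [510.4 -92. ]
dust_cover 0.92 [250.  400.5] [552.7 447.9] [546.7 460.6]
dust_cover 0.72 [197.9 358.3] [665.7 376. ] [650.7 394.3]
dust_cover 0.61 [323.1 145.2] [ 410.9 -244.4] [ 416.  -177.2]
```

View pics/s6c.png

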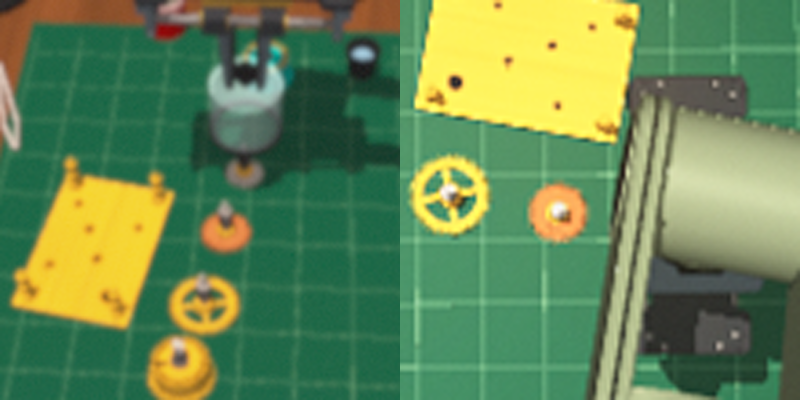

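```bash
python3 - <<'E'
from h import *
f=lambda c,r,z:ray("side",(190+c/2.667,120+r/2.667),z).round(1)
print("rim front",f(246,154,65),"knob",f(246,73,139),"wheel front edge",f(245,188,2),"third centre/front",f(226,233,3),f(226,252,2))
a=cv2.imread("pics/s6.png")
cr=cv2.resize(a[140:200,250:310],(600,600),interpolation=cv2.INTER_CUBIC)
S=lambda p:tuple(((proj("side",p)-[250,140]+.5)*10).astype(int).tolist())
for (x,y,z,r) in((520.3,-88,65,34.5),(520.3,-88,127,34.5),(522,-86,2,19),(520.3,-88,147,10)):
    cv2.polylines(cr,[np.array([S((x+r*np.cos(t),y+r*np.sin(t),z)) for t in np.linspace(0,6.3,60)])],True,(255,0,255),1)
cv2.imwrite("pics/d.png",cr)
E
```

```text
rim front [518.8 -56.8] knob [520.  -88.9] wheel front edge [520.9 -67.2] third centre/front [536.   -9.6] [534.6  12.2]
```

View pics/d.png

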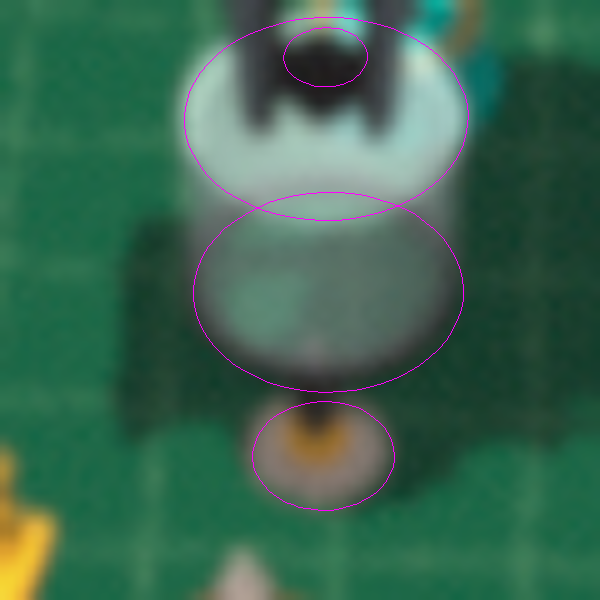

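The overlay fits both the cover and the wheel to about 2 mm. I'll lower with a +2/+2 shift.

Request:
drive_tool:
  plan:
    - [-0.3,0.5,0,2,2,0,14]
    - [-0.3,0.5,0,2,2,-15,14]
    - [-0.3,0.5,0,2,2,-30,14]
    - [-0.3,0.5,0,2,2,-45,14]
    - [-0.3,0.5,0,2,2,-55,14]
    - [-0.3,0.5,0,2,2,-60,14]
    - [-0.3,0.5,0,2,2,-62,14]
    - [-0.3,0.5,0,2,2,-62,14]

```text
time_s: 36.52
ee_pos: [523.0, -86.5, 72.8]
ee_rot: [3.7, 89.8, 4.1]
force: [-1.1, -0.1, -0.4]
gripper_width: 19.2
```

Request:
drive_tool:
  plan:
    - [0,0,0,0,0,-1,14]
    - [0,0,0,0,0,-2,14]
    - [0,0,0,0,0,-2.5,14]
    - [0,0,0,0,0,-3,14]
    - [0,0,0,0,0,-3,14]

```text
time_s: 37.15
ee_pos: [523.1, -86.7, 70.0]
ee_rot: [-0.1, 89.8, 0.3]
force: [-0.2, -0.1, -0.5]
gripper_width: 18.7
```

Request:
drive_tool:
  plan:
    - [0,0,0,0,0,-0.5,14]
    - [0,0,0,0,0,-1,14]
    - [0,0,0,0,0,-1,14]

```text
time_s: 37.52
ee_pos: [523.2, -87.0, 69.8]
ee_rot: [-8.8, 89.8, -8.4]
force: [-1.4, -1.7, 6.3]
gripper_width: 19.1
```

Contact. I'll release, rise and swing clear.

Request:
drive_tool:
  plan:
    - [0,0,0,0,0,0,24]
    - [0,0,0,0,0,0,34]
    - [0,0,0,0,0,0,44]
    - [0,0,0,0,0,0,44]
    - [0,0,0,0,0,30,44]
    - [0,0,0,0,0,70,44]
    - [0,0,0,0,0,120,44]
    - [0,0,0,-40,-40,140,44]
    - [0,0,0,-80,-80,140,44]
    - [0,0,0,-100,-130,140,44]

```text
time_s: 38.78
ee_pos: [421.5, -217.4, 210.3]
ee_rot: [-10.4, 89.7, -9.9]
force: [1.2, -0.8, 0.3]
gripper_width: 44.0
```

Request:
drive_tool:
  plan:
    - [0,0,0,-30,-50,20,44]
    - [0,0,0,-60,-100,20,44]
    - [0,0,0,-90,-150,20,44]
    - [0,0,0,-120,-190,20,44]
    - [0,0,0,-120,-190,20,44]

```text
time_s: 39.4
ee_pos: [299.7, -409.5, 230.0]
ee_rot: [-13.3, 89.8, -13.1]
force: [0.7, 0.3, 0.1]
gripper_width: 43.8
```

```bash
python3 - <<'E'
from h import *
a=snap("side","s7"); b=snap("top","t7"); print(state()["ee_pos"])
C=np.array([656,12.]); t=np.radians(-10); M=np.array([[np.cos(t),np.sin(t)],[-np.sin(t),np.cos(t)]])
for n in("top","side"):
 for l in("barrel","centre_wheel","third_wheel","escape_wheel","dust_cover","oil_jar","loupe","pin_bowl"):
  for d in place_of(n,l):
    uv=np.array(d["location"])*[560,420]; w=ray(n,uv); print(n,l,round(d["p"],2),w.round(1),"plate:",(M@(w-C)).round(1))
cv2.imwrite("pics/s7c.png",np.hstack([cv2.resize(x,(400,400),interpolation=cv2.INTER_CUBIC) for x in(a[120:270,190:340],b[160:270,230:340])])[:,:,::-1])
E
```

```text
[ 301.36510873 -407.12279751  230.02013016]
top barrel 0.66 [ 498.3 -224.3] plate: [-114.3 -260.1]
top barrel 0.61 [555.4 138.2] plate: [-121.   106.8]
top centre_wheel 0.78 [547.5  71.8] plate: [-117.2   40.1]
top centre_wheel 0.17 [565.4 147.7] plate: [-112.8  117.9]
top third_wheel 0.61 [534.6  -5.7] plate: [-116.5  -38.5]
top dust_cover 0.89 [656.6 386.2] plate: [-64.4 368.6]
top dust_cover 0.75 [520.6 -91.8] plate: [-115.4 -125.7]
top dust_cover 0.75 [551.7 450.5] plate: [-178.8  413.7]
top oil_jar 0.71 [ 613.6 -300.6] plate: [  12.5 -315.2]
top loupe 0.59 [ 406.6 -241.5] plate: [-201.6 -293. ]
top pin_bowl 0.92 [ 427.2 -358.6] plate: [-161.  -404.7]
side barrel 0.89 [ 509.6 -222.3] plate: [-103.5 -256.2]
side barrel 0.81 [568.2 147.6] plate: [-110.   118.3]
side barrel 0.67 [ 583.8 -452.2] plate: [   9.5 -469.7]
side barrel 0.41 [517.4 -91.9] plate: [-118.5 -126.4]
side centre_wheel 0.8 [548.6  70.2] plate: [-115.9   38.6]
side third_wheel 0.57 [531.7 -13.9] plate: [-117.9  -47. ]
side escape_wheel 0.39 [ 431.2 -354.9] plate: [-157.7 -400.3]
side dust_cover 0.92 [662.7 378.2] plate: [-57.  361.8]
side dust_cover 0.74 [509.5 -90.6] plate: [-126.5 -126.5]
side dust_cover 0.66 [556.1 446. ] plate: [-173.7  410.1]
side oil_jar 0.81 [ 626.5 -305.5] plate: [  26.  -317.8]
side loupe 0.72 [ 405.7 -242.6] plate: [-202.3 -294.2]
side pin_bowl 0.58 [ 428.  -346.9] plate: [-162.2 -393. ]
```

View pics/s7c.png

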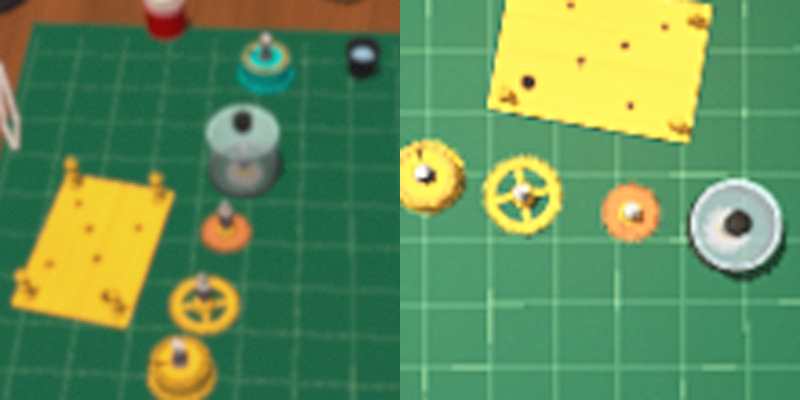

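```bash
python3 - <<'E'
from h import *
for n in("top","side"):
    A=cv2.imread(f"pics/{n}0.png",0); B=cv2.imread(f"pics/{n[0]}7.png",0)
    for k,p in dict(bowl=(420,-367,13),jar=(621,-299,40),loupe=(408,-241,25)).items():
        c=proj(n,p).astype(int); t=A[c[1]-11:c[1]+12,c[0]-11:c[0]+12]; s=B[c[1]-23:c[1]+24,c[0]-23:c[0]+24]
        _,v,_,l=cv2.minMaxLoc(cv2.matchTemplate(s,t,cv2.TM_CCOEFF_NORMED)); print(n,k,round(v,2),"shift px",l[0]-12,l[1]-12)
env.job_done()
E
```

```text
top bowl 1.0 shift px 0 0
top jar 1.0 shift px 0 0
top loupe 1.0 shift px 0 0
side bowl 1.0 shift px 0 0
side jar 1.0 shift px 0 0
side loupe 1.0 shift px 0 0
the job is handed in; nothing more can be done
```

I laid out the barrel, centre wheel, third wheel and escape wheel in that order, left to right. I then put the clear cover over the escape wheel and handed the job in at about 40 s of the 128 s limit. No verdict came back. Each part was set down under light contact, released, and the arm moved clear.

- **Row:** in the last pictures everything stands flat. Measured from the top picture, the centre and third wheels are about 61–63 mm out from the near edge, at +42 and −44 mm along it.
- **Barrel:** the tool released it at about +120 mm. The networks' readings of it scatter: 118 mm from the side camera, 107 and 118 mm from the top.
- **Cover and escape wheel:** the overlay just before lowering matched both within about 2 mm, and I let them go within about 2 mm of each other. After release the networks put the cover at about −126 mm along the row. They no longer found the escape wheel under it, so that fit rests on the earlier check and the picture.
- **Jar, loupe and bowl:** the networks' last readings for the bowl were 10–20 mm off their starting values. Template matching against the first pictures showed no shift for any of the three in either camera, so I took that as network noise.

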